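Present a coded spindle cartridge to the code reader

TASK

Stand the coded spindle cartridge on the reader's round pad, with its foot wholly on the pad and turned so that its code plate squarely faces the reader's window; then press the scan button on top of the reader fully down and let it come up again. Keep the cartridge upright, set it down gently without dropping it, and leave it standing there facing the window; leave the sleeve, the jar and the dial gauge where they are.

Things in the scene. Friction and masses are not known exactly. Their poses are not given: they have to be found in the camera images.
- cartridge: loose upright aluminium cylinder, 56 mm diameter, 100 mm tall (top 12 mm: 50 mm diameter), 0.28 to 0.56 kg. Origin: centre of its underside; z up. A flat steel plate with a square pattern of dark cells is on its +x side; a dark rib, 8 mm wide and 5 mm high, on the top face runs from the axis to the rim, also toward +x. At the start it is 0.8 rad or more off facing the window
- code (a point): middle of the face of the cartridge's code plate (28 mm wide, 32 mm high, corners 33 mm from the axis), 29.5 mm from the cartridge's axis along its +x and 38 mm above its underside; moves with the cartridge
- scanner: grey code reader, fixed; place and yaw vary. Base plate 8 mm thick (x -55 to 170, y -55 to 55 mm) with a round steel pad, 76 mm diameter. Origin: under the pad's centre, at z = 0; +x points from pad to housing. Housing: x 100 to 164, y -46 to 46 mm, 90 mm high; its window looks along -x at the pad. The code faces it squarely when the cartridge's +x points along the reader's +x
- pad (a point): centre of the top face of the reader's round pad, 12 mm above the work surface
- window (a point): centre of the reader's dark window, 97.5 mm from the pad's centre along the reader's +x and 50 mm above the work surface; axes as the reader's
- scan_button_top (a point): centre of the top of the round grey scan button (30 mm diameter, top 112 mm above the work surface) on the housing, 135 mm from the pad's centre along the reader's +x
- scan_button (a joint): travel of the scan button downward: 0 up, 0.006 m fully down; a spring pushes it back up; fully down takes about 4 N
- sleeve: loose plain steel sleeve (bystander), open tube 64 mm diameter, 49 mm tall, no plate; it and the cartridge may stand in either place. Origin: centre of its underside
- dye_jar: loose amber jar with a white cap (bystander), 51 mm diameter, 65 mm tall. Origin: centre of its underside
- dial_gauge: loose dial gauge lying flat (bystander), 102 x 57 x 21 mm, its x along its stem. Origin: centre of its underside
Mind the look-alikes: they are no part of the job. What is meant by the cartridge is not brown or red, and is the larger of those in its own colour.

How it is judged:
On the way, in this order (a step that is already met when the one before it is completed fails the run):
1. the cartridge stands on the pad, released, its code plate facing the window (horizontal distance between cartridge and pad below 0.01 m and z of cartridge in the frame of pad between -0.003 and 0.004 m and angle between cartridge's own z axis and vertical below 0.1 rad and angle between the x axis of cartridge and the x axis of scanner, either way round below 0.17 rad and x of code in the frame of scanner above 0.01 m and contact force between the fingers and cartridge below 0.1 N), for 0.2 s.
2. the scan button is pressed fully down while the code faces the window (horizontal distance between cartridge and pad below 0.01 m and z of cartridge in the frame of pad between -0.003 and 0.004 m and angle between cartridge's own z axis and vertical below 0.1 rad and angle between the x axis of cartridge and the x axis of scanner, either way round below 0.17 rad and x of code in the frame of scanner above 0.01 m and value of joint scan_button above 0.0045 m), for 0.05 s.
At the end, for the whole second after the job is handed in: The cartridge stands upright (within 0.1 rad) and at rest on the reader's pad, its axis within 10 mm of the pad's centre, its code plate facing the window within 0.17 rad (10 degrees), and the scan button, pressed at least 4.5 mm since, is up again (horizontal distance between cartridge and pad below 0.01 m and z of cartridge in the frame of pad between -0.003 and 0.004 m and angle between cartridge's own z axis and vertical below 0.1 rad and angle between the x axis of cartridge and the x axis of scanner, either way round below 0.17 rad and x of code in the frame of scanner above 0.01 m and value of joint scan_button below 0.002 m and linear speed of cartridge below 0.02 m/s); the robot touches nothing.
It fails at once if the cartridge is tipped by more than 0.6 rad (angle between cartridge's own z axis and vertical above 0.6 rad).
It fails at once if the cartridge is dropped: out of the fingers and touching nothing, more than 12 mm above the pad's height (z of cartridge in the frame of pad above 0.012 m and contact force between cartridge and anything else below 0.1 N and contact force between the fingers and cartridge below 0.1 N).
It fails at once if the cartridge hits the reader with more than 80 N (contact force between cartridge and scanner above 80 N).
It fails at once if the sleeve, the jar or the dial gauge is moved by more than 30 mm (distance of any of sleeve, dye_jar, dial_gauge from where it was at the start of the episode above 0.03 m).
It also fails if it takes over 48 s, if anything falls off the work surface, if the arm or the gripper's body presses on something with over 40 N, if the wrist force passes 120 N, or if a joint passes its speed limit or range.

ROBOT

A 7-joint arm with a two-finger parallel gripper is mounted at the origin on a cart in front of the work surface, level with it; the furniture and walls round the work are solid. World frame = base frame: x ahead of the robot, y to its left, z up, the work surface at z = 0. Lengths are in m, angles in rad, forces in N, time in s.
With the tool pointing down it reaches from about 0.425 to 0.95 m from the base axis. Payload 4.7 kg.
Tool frame: the origin (TCP) lies at the very end of the fingers, on their centre line; the grasp point (between the pads) lies arm.grip_point_offset behind it (arm.grip_point_offset is the distance from the TCP to the grasp point, in m); z points along the fingers, y is the line along which they close (so a half turn about z gives the same grasp; the last joint's range is limited). The gripper opens to 87 mm and grips with 3 to 60 N. Pads are 19 mm wide; open, the fingers measure 117 mm over their backs; the gripper's body (75 mm by 190 mm) begins 51 mm behind the grasp point.
Start: joints at [1.179, 0.469, -0.049, 1.532, 0.024, 1.141, -0.082], TCP at [0.24, -0.631, 0.223] pointing down, gripper open.
Joint ranges: [-2.59, 2.59], [-0.33, 1.99], [-1.39, 1.29], [0.1, 2.45], [-1.04, 4.18], [0.21, 1.99], [-2.66, 2.66]. Speed limits (rad/s): [2.57, 2.57, 3.14, 3.14, 3.14, 3.14, 3.14].

INTERFACE

Orientations are given as a 3x3 rotation matrix whose columns are the frame's x, y, z axes.
In Python, from plant import arm, grab_frame gives the robot as it stands. The module is installed in compiled form; this text tells all that it offers.
- The arm moves only by the shell command python3 -m handwheel 'ROWS' [FORCE]. ROWS is JSON, a list of rows, each a list of 7 numbers: the opening, from -1 (shut) to 1 (fully open), then the shift along the tool's x, y, z in units of 5 cm (1.0 is 5 cm), then the turn, a rotation vector about the tool's x, y, z in units of pi rad (1.0 is pi rad). In form: [[grip, tx, ty, tz, ax, ay, az], ...]. A call has exactly 10 rows; each row shifts and turns the commanded pose from where the row before left it, along the tool's axes as they then stand; what a row does not reach is not made up. A row lasts 1/8 s, in which the tool goes at most 62.5 mm and 10.7 degrees, less where a joint would pass 70% of its speed; a pose out of reach is approached as far as the arm can. A call with a number of a shift or a turn outside -1 to 1 is refused whole. A call with a gripper value outside its range is refused whole. The fingers move at their own pace and stop on an object; FORCE is the grip in N (left out, the last holds). Time passes only in rows, so rows that do not move let the fingers close, or fill a call up. It gives the time, the measured TCP pose, the force, the opening and the grip force at its end, in the units of the state.
- arm.get_state(): the state, without advancing time (a new reading comes with each control period).
- grab_frame(name): name is "scene" or "top" or "wrist"; returns a dict with "frame" (420x560x3 uint8, blue, green, red), "range_z" (420x560 float32, m along the optical axis (not along the pixel's ray), 0 where there is no reading), "fx", "fy", "cx", "cy" (pixels), "extrinsics" (4x4, takes a point from camera to world coordinates). Camera axes: x right, y up, looking along -z (the intrinsics and any distortion apply to the point x, -y, -z); pixel columns grow to the right and rows downward; lengths in m; the calibration is good to about 2 mm. A picture is of the moment at which its call begins.
- arm.job_done(): hands the job in; it is judged then, once.
The state is a dict: "clock": time; "joint_positions": joint angles; "joint_vel": joint speeds; "tau": joint torques, N m; "tool_pos": TCP position; "tcp_rot": TCP orientation; "wrist_force": force on the tool from outside, world axes, zero at the start; "moment": the same for the moment, N m; "width": finger opening in m; "grasp_force": force on a finger pad.
Only numpy, scipy, OpenCV 4.12 (cv2) and the standard library are available. Lean on these libraries where they do the work, as an engineer would, in place of code of your own. Each camera call takes 0.05 s, during which the arm holds its last target. There are 200 camera calls.

## Working session

There is one attempt and no reset: what is moved stays moved. The work goes in short steps, Python scripts to look and compute and a shell command to move; the robot and the scene stay as the last step left them, time stands still between calls to the robot, and variables do not carry over. Pictures are saved under pics/ and viewed, at most 10 in all, crops included, and the job is handed in when it is done.

```bash
mkdir -p pics; python3 - <<'E'
from plant import arm, grab_frame
import cv2,numpy as np,pickle
print(arm.get_state(), arm.grip_point_offset)
fs={n:grab_frame(n) for n in("scene","top")}
pickle.dump(fs,open('f0.pkl','wb'))
for n in fs:
    f=fs[n];print(n,f['fx'],f['fy'],f['cx'],f['cy'],f['extrinsics'].round(4).tolist(),f.keys())
    cv2.imwrite(f'pics/{n}0.png',f['frame'])
E
```

```text
{'clock': 0.0, 'joint_positions': array([ 1.17908916,  0.46947175, -0.04858105,  1.53367876,  0.02411541,
        1.14099161, -0.08231685]), 'joint_vel': array([ 0.00053536, -0.00013846,  0.00094532, -0.00218279, -0.00061082,
        0.00134608, -0.0012253 ]), 'tau': array([ 1.03221869e-04, -5.07969546e+01, -8.07039603e-02, -2.36155611e+01,
       -6.12238096e-02,  3.78966692e-02,  1.82646513e-04]), 'tool_pos': array([ 0.23934524, -0.63050756,  0.22148538]), 'tcp_rot': array([[ 9.34901197e-01,  3.54907227e-01, -7.81628754e-04],
       [ 3.54908076e-01, -9.34899467e-01,  1.80103830e-03],
       [-9.15427972e-05, -1.96119922e-03, -9.99998073e-01]]), 'wrist_force': array([-1.05769725, -0.3192526 , -0.17585458]), 'moment': array([0.01149846, 0.00667952, 0.03114043]), 'grasp_force': 0.0, 'width': 0.08702242541102918} 0.0187
scene 455.2547447898739 455.2547447898739 280.3794335337989 210.8979533328917 [[0.9183, -0.3169, 0.2375, 0.7947], [0.3956, 0.7085, -0.5844, -0.7584], [0.0169, 0.6306, 0.776, 0.9954], [0.0, 0.0, 0.0, 1.0]] dict_keys(['frame', 'range_z', 'fx', 'fy', 'cx', 'cy', 'extrinsics'])
top 461.68314147235566 461.68314147235566 271.59109669819037 201.79710437973205 [[-0.0282, 0.9982, -0.053, 0.4432], [-0.9995, -0.0273, 0.0186, -0.0632], [0.0171, 0.0535, 0.9984, 1.504], [0.0, 0.0, 0.0, 1.0]] dict_keys(['frame', 'range_z', 'fx', 'fy', 'cx', 'cy', 'extrinsics'])
```

View pics/scene0.png

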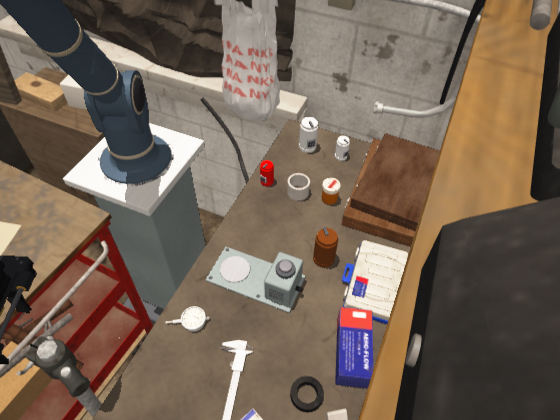

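View pics/top0.png

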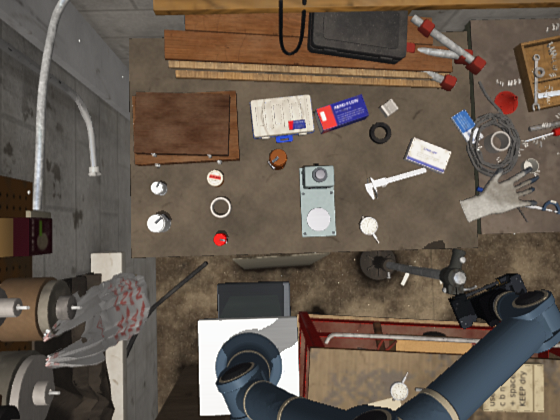

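The scene view shows four cylinders with code plates: large silver (308,135), small silver (343,148), red (267,173) and brown (326,247). Brown and red are excluded, so the larger silver one at (308,135), top view (158,223), fits. The reader's pad is at top (318,218) and its button at (320,172). Next I confirm with a crop and measure.

```bash
cat > h.py <<'E'
import numpy as np,cv2
def ray(f,u,v):
    E=f['extrinsics'];d=np.array([(u-f['cx'])/f['fx'],-(v-f['cy'])/f['fy'],-1.])
    return E[:3,3],E[:3,:3]@d
def onplane(f,u,v,z):
    o,d=ray(f,u,v);return (o+d*(z-o[2])/d[2])
def cloud(f):
    v,u=np.mgrid[:420,:560];r=f['range_z']
    P=np.stack([(u-f['cx'])/f['fx']*r,-(v-f['cy'])/f['fy']*r,-r],-1)
    return P@f['extrinsics'][:3,:3].T+f['extrinsics'][:3,3]
E
python3 - <<'E'
import pickle,cv2,numpy as np
from h import *
fs=pickle.load(open('f0.pkl','rb'))
s,t=fs['scene'],fs['top']
def crop(f,u,v,w,h,k): return cv2.resize(f['frame'][v:v+h,u:u+w],None,fx=k,fy=k,interpolation=cv2.INTER_CUBIC)
a=crop(s,285,105,80,60,5);b=crop(t,138,170,80,60,5);c=crop(s,205,240,100,75,4);d=crop(t,280,160,100,75,4)
cv2.imwrite('pics/crop1.png',np.vstack([np.hstack([a,b]),np.hstack([c,d])]))
for n,f in fs.items():
    C=cloud(f)
    for nm,(lo,hi),p in(("cart",(.09,.115),(158,223) if n=='top' else (308,122)),("small",(.05,.09),(158,187) if n=='top' else (343,140)),("button",(.106,.118),(320,172) if n=='top' else (286,267)),("house",(.085,.095),(320,172) if n=='top' else (286,267)),("pad",(.0105,.02),(318,218)if n=='top' else (235,269))):
        m=(C[...,2]>lo)&(C[...,2]<hi);v,u=np.mgrid[:420,:560]
        m&=(abs(u-p[0])<28)&(abs(v-p[1])<28)
        if m.sum()<3: print(n,nm,m.sum());continue
        Q=C[m];r=cv2.minAreaRect(Q[:,:2].astype(np.float32)*1000)
        print(n,nm,m.sum(),np.median(Q,0).round(4),[np.round(x,1) for x in r])
E
```

```text
scene cart 201 [0.4656 0.2609 0.1018] [array([464.5, 267.5]), array([54.7, 52.7]), np.float64(73.2)]
scene small 192 [0.578  0.2601 0.0693] [array([598.2, 253.3]), array([ 81.9, 220. ]), np.float64(64.3)]
scene button 132 [ 0.5979 -0.2374  0.1132] [array([ 597.5, -235.3]), array([31. , 29.1]), np.float64(70.8)]
scene house 646 [ 0.596  -0.2529  0.0912] [array([ 594.5, -235.7]), array([64.6, 93.8]), np.float64(0.3)]
scene pad 1042 [ 0.4685 -0.241   0.0126] [array([ 480.9, -237.3]), array([144.6, 108.5]), np.float64(0.3)]
top cart 241 [0.4635 0.263  0.1003] [array([464.1, 264. ]), array([50.6, 50.9]), np.float64(24.7)]
top small 161 [0.5754 0.2641 0.0685] [array([576.3, 260.2]), array([156.9, 171.5]), np.float64(88.5)]
top button 86 [ 0.5977 -0.2361  0.1124] [array([ 599. , -234.7]), array([35.5, 40.1]), np.float64(24.9)]
top house 385 [ 0.5914 -0.232   0.0905] [array([ 595.1, -237.6]), array([63.7, 92.4]), np.float64(0.5)]
top pad 689 [ 0.4715 -0.2407  0.0129] [array([ 469.6, -226.7]), array([135.9, 168.4]), np.float64(88.4)]
```

View pics/crop1.png

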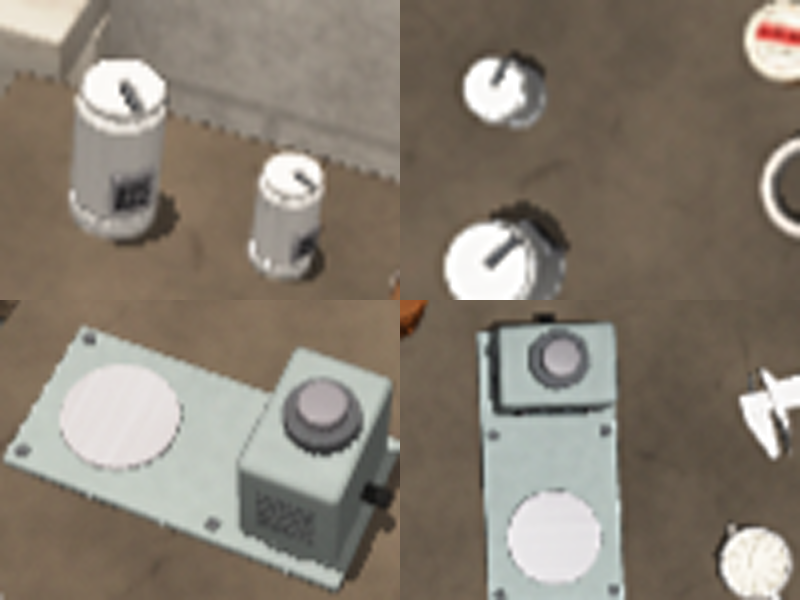

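The crop confirms it: the large silver cylinder has 50 mm top, is about 100 mm tall, stands near (0.4645, 0.265), and its rib points at about -0.9 rad. The reader yaw is about 0, with its pad near (0.463, -0.236). I move off now and will refine both with the wrist camera on the way.

```bash
python3 -m handwheel '[[1,0.8,-0.6,0,0,0,0],[1,0.8,-0.6,0,0,0,0],[1,0.8,-0.6,0,0,0,0],[1,0.8,-0.6,0,0,0,0],[1,0.8,-0.6,0,0,0,0],[1,0.8,-0.6,0,0,0,0],[1,0.8,-0.6,0,0,0,0],[1,0.8,-0.6,0,0,0,0],[1,0.8,-0.6,0,0,0,0],[1,0,0,0,0,0,0]]' 20
python3 - <<'E'
import pickle,cv2
from h import *
from plant import arm,grab_frame
s=arm.get_state();print(s['tool_pos'],s['joint_positions'].round(2))
f=grab_frame('wrist');pickle.dump(f,open('w1.pkl','wb'));print(f['extrinsics'].round(3).tolist(),f['fx'])
cv2.imwrite('pics/w1.png',f['frame'])
fs=pickle.load(open('f0.pkl','rb'))
for n,p in(("top",(318,218)),("scene",(235,269))):
    g=fs[n]['frame'];m=((g.min(2)>185)*255).astype(np.uint8)
    cs,_=cv2.findContours(m,cv2.RETR_EXTERNAL,cv2.CHAIN_APPROX_NONE)
    for c in cs:
        if cv2.pointPolygonTest(c,p,False)>0:
            q=np.array([onplane(fs[n],u,v,.012)[:2] for u,v in c[:,0]],np.float32)
            print(n,cv2.minEnclosingCircle(q),cv2.fitEllipse(q*1000))
E
```

```text
clock: 1.35
tool_pos: [0.4826, -0.2461, 0.2224]
tcp_rot: [[0.932, 0.363, 0.001], [0.363, -0.932, 0.002], [0.001, -0.002, -1.0]]
wrist_force: [-0.5, -0.6, -0.9]
width: 0.087
grasp_force: 0.0
[ 0.48256848 -0.24606886  0.22242515] [ 0.6   0.27 -0.25  1.84  0.07  1.04 -0.88]
[[0.363, 0.895, 0.258, 0.555], [-0.932, 0.349, 0.099, -0.218], [-0.001, -0.277, 0.961, 0.385], [0.0, 0.0, 0.0, 1.0]] 328.5634629026732
top ((0.4607999920845032, -0.24096594750881195), 0.039233528077602386) ((461.8076477050781, -240.37838745117188), (73.29061126708984, 74.41948699951172), 106.6798324584961)
scene ((0.5207771062850952, -0.2429826706647873), 0.11802508682012558) ((501.9078369140625, -243.05160522460938), (106.91961669921875, 258.4883117675781), 86.35327911376953)
```

View pics/w1.png

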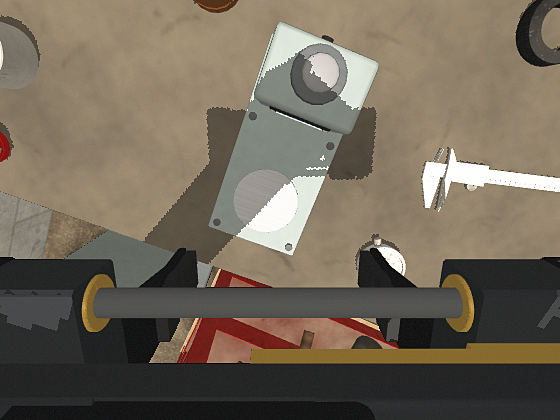

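The wrist view shows the reader from above: pad centre (266,201), button (321,72), screws (253,117), (331,146), (218,222) and (288,246).

```bash
python3 -m handwheel '[[1,0.34,-0.97,0,0,0,0],[1,0.34,-0.97,0,0,0,0],[1,0.34,-0.97,0,0,0,0],[1,0.34,-0.97,0,0,0,0],[1,0.34,-0.97,0,0,0,0],[1,0.34,-0.97,0,0,0,0],[1,0.34,-0.97,0,0,0,0],[1,0.34,-0.97,0,0,0,0],[1,0.34,-0.97,0,0,0,0],[1,0.34,-0.97,0,0,0,0]]' >/dev/null
python3 -m handwheel '[[1,0,0,0,0,0,-0.059],[1,0,0,0,0,0,-0.059],[1,0,0,0,0,0,-0.059],[1,0,0,0,0,0,-0.059],[1,0,0,0,0,0,-0.059],[1,0,0,0,0,0,-0.059],[1,0,0,0,0,0,-0.059],[1,0,0,0,0,0,-0.059],[1,0,0,0,0,0,-0.059],[1,0,0,0,0,0,-0.059]]'
python3 - <<'E'
import pickle,cv2
from h import *
from plant import arm,grab_frame
s=arm.get_state();print(s['tool_pos'],s['joint_positions'].round(2))
f=grab_frame('wrist');pickle.dump(f,open('w2.pkl','wb'))
cv2.imwrite('pics/w2.png',f['frame'])
w=pickle.load(open('w1.pkl','rb'))
for p,z in(((266,201),.012),((321,72),.112),((253,117),.008),((331,146),.008),((218,222),.008),((288,246),.008)):print(p,onplane(w,*p,z).round(4))
C=cloud(w)
for lo,hi in((.006,.016),(.086,.096),(.107,.118)):
    m=(C[...,2]>lo)&(C[...,2]<hi)&(abs(C[...,0]-.53)<.15)&(abs(C[...,1]+.236)<.08)
    n,l,st,ce=cv2.connectedComponentsWithStats(m.astype(np.uint8));i=1+st[1:,4].argmax()
    print(lo,st[i,4],cv2.minAreaRect(C[l==i][:,:2].astype(np.float32)*1000))
E
```

```text
clock: 3.9
tool_pos: [0.4681, 0.2607, 0.222]
tcp_rot: [[-0.604, 0.797, -0.0], [0.797, 0.604, -0.002], [-0.001, -0.001, -1.0]]
wrist_force: [0.0, 0.2, -0.5]
width: 0.0871
grasp_force: 0.0
[0.46810741 0.26069962 0.22200507] [ 0.15  0.38 -0.93  1.83  0.34  1.11 -0.26]
(266, 201) [ 0.4648 -0.238   0.012 ]
(321, 72) [ 0.5995 -0.2359  0.112 ]
(253, 117) [ 0.5475 -0.1913  0.008 ]
(331, 146) [ 0.5499 -0.2839  0.008 ]
(218, 222) [ 0.4186 -0.1937  0.008 ]
(288, 246) [ 0.4205 -0.2835  0.008 ]
0.006 12271 ((503.658447265625, -236.9634552001953), (188.37066650390625, 109.85838317871094), 0.6567583680152893)
0.086 5860 ((595.9749145507812, -235.63772583007812), (63.520545959472656, 91.32913208007812), 0.7491612434387207)
0.107 1216 ((598.9074096679688, -235.6203155517578), (28.69403839111328, 29.33534812927246), 63.79452133178711)
```

View pics/w2.png

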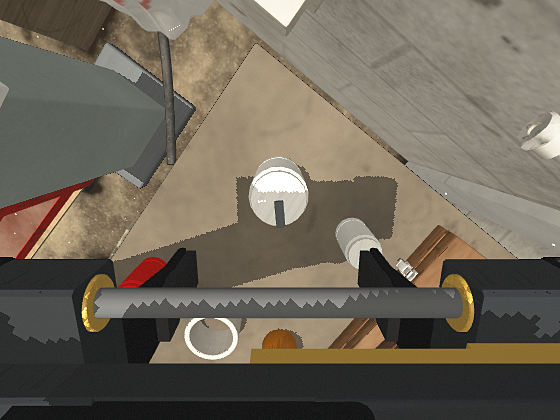

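The wrist view shows the cartridge top centred near (278,196), its rib running down to (280,226), so along tool -x. I measure it exactly.

```bash
python3 - <<'E'
import pickle
from h import *
f=pickle.load(open('w2.pkl','rb'));C=cloud(f)
m=(C[...,2]>.095)&(C[...,2]<.112);m[:140]=0;m[240:]=0;m[:,:230]=0;m[:,330:]=0
q=C[m];print(m.sum(),cv2.minEnclosingCircle(q[:,:2].astype(np.float32)),np.median(q[:,2]))
c=np.array(cv2.minEnclosingCircle(q[:,:2].astype(np.float32))[0])
g=f['frame'].max(2);k=(m&(g<90)&(C[...,2]>.102));v,u=np.nonzero(k);print(k.sum(),u.min(),u.max(),v.min(),v.max())
r=np.array([onplane(f,a,b,.105)[:2] for a,b in zip(u,v)])
l=cv2.fitLine(r.astype(np.float32),cv2.DIST_L2,0,.01,.01).ravel();d=l[:2]*np.sign(l[:2]@(r.mean(0)-c))
n=np.array([-d[1],d[0]]);print('rib yaw',np.arctan2(d[1],d[0]),'line off from c',(l[2:]-c)@n,'ext',((r-c)@d).min(),((r-c)@d).max())
tx=np.array([-.604,.797]);ty=np.array([.797,.604]);e=c-[.4681,.2607];print('tool shift units',e@tx/.05,e@ty/.05,'tool yaw',np.arctan2(tx[1],tx[0]))
E
```

```text
2403 ((0.4647116959095001, 0.2679371237754822), 0.02510005421936512) 0.10019499812575411
218 274 284 201 227
rib yaw -0.8361581455095877 line off from c 1.5531509369282048e-05 ext 0.00014886211022255055 0.024235701894882205
tool shift units 0.15629046639442484 0.03341488800525655 tool yaw 2.2192973939221394
```

```bash
python3 -m handwheel '[[1,0.156,0.033,0,0,0,-0.0275],[1,0,0,0.2,0,0,0],[1,0,0,0.4,0,0,0],[1,0,0,0.5,0,0,0],[1,0,0,0.5,0,0,0],[1,0,0,0.5,0,0,0],[1,0,0,0.5,0,0,0],[1,0,0,0.4,0,0,0],[1,0,0,0.25,0,0,0],[1,0,0,0.13,0,0,0]]'
python3 -m handwheel '[[1,0,0,0,0,0,0],[0.3,0,0,0,0,0,0],[0.3,0,0,0,0,0,0],[-0.2,0,0,0,0,0,0],[-0.2,0,0,0,0,0,0],[-0.2,0,0,0,0,0,0],[-0.2,0,0,0,0,0,0],[-0.2,0,0,0,0,0,0],[-0.2,0,0,0,0,0,0],[-0.2,0,0,0,0,0,0]]' 25
```

```text
clock: 5.2
tool_pos: [0.4637, 0.27, 0.0528]
tcp_rot: [[-0.668, 0.744, -0.0], [0.744, 0.668, -0.0], [0.0, -0.001, -1.0]]
wrist_force: [0.3, 1.2, 0.3]
width: 0.0867
grasp_force: 0.0
clock: 6.45
tool_pos: [0.4632, 0.2694, 0.0536]
tcp_rot: [[-0.668, 0.744, -0.001], [0.744, 0.668, -0.002], [-0.001, -0.002, -1.0]]
wrist_force: [-2.4, -2.8, 5.1]
width: 0.0551
grasp_force: 25.0
```

```bash
python3 -m handwheel '[[-0.2,0,0,-0.1,0,0,0],[-0.2,0,0,-0.2,0,0,0],[-0.2,0,0,-0.25,0,0,-0.03],[-0.2,0,0,-0.25,0,0,-0.04],[-0.2,0,0,-0.25,0,0,-0.04],[-0.2,0,0,-0.25,0,0,-0.04],[-0.2,0,0,-0.25,0,0,-0.04],[-0.2,0,0,-0.25,0,0,-0.04],[-0.2,0,0,-0.2,0,0,-0.03],[-0.2,0,0,0,0,0,-0.011]]'
python3 -m handwheel '[[-0.2,0,-0.4,0,0,0,0],[-0.2,0,-0.8,0,0,0,0],[-0.2,0,-0.98,0,0,0,0],[-0.2,0,-0.98,0,0,0,0],[-0.2,0,-0.98,0,0,0,0],[-0.2,0,-0.98,0,0,0,0],[-0.2,0,-0.98,0,0,0,0],[-0.2,0,-0.98,0,0,0,0],[-0.2,0,-0.98,0,0,0,0],[-0.2,0,-0.98,0,0,0,0]]'
```

```text
clock: 7.7
tool_pos: [0.4644, 0.2705, 0.1544]
tcp_rot: [[-1.0, -0.013, 0.002], [-0.013, 1.0, 0.001], [-0.002, 0.001, -1.0]]
wrist_force: [0.7, -0.7, -2.9]
width: 0.0553
grasp_force: 25.0
clock: 8.95
tool_pos: [0.4691, -0.1836, 0.1533]
tcp_rot: [[-1.0, -0.012, 0.0], [-0.012, 1.0, -0.0], [-0.0, -0.0, -1.0]]
wrist_force: [0.3, 1.1, -4.2]
width: 0.0556
grasp_force: 25.0
```

```bash
python3 -m handwheel '[[-0.2,0.05,-0.5,0,0,0,0],[-0.2,0,-0.3,0,0,0,0],[-0.2,0,-0.1,0,0,0,0],[-0.2,0,0,0.2,0,0,0],[-0.2,0,0,0.2,0,0,0],[-0.2,0,0,0.2,0,0,0],[-0.2,0,0,0,0,0,0],[-0.2,0,0,0,0,0,0],[-0.2,0,0,0,0,0,0],[-0.2,0,0,0,0,0,0]]'
python3 - <<'E'
import pickle,cv2
from h import *
from plant import arm,grab_frame
fs={n:grab_frame(n) for n in('scene','top','wrist')};pickle.dump(fs,open('f3.pkl','wb'))
s=arm.get_state();print(s['tool_pos'],s['tcp_rot'].round(3).tolist())
a=cv2.resize(fs['scene']['frame'][190:310,190:320],None,fx=3.5,fy=3.5)
b=cv2.resize(fs['wrist']['frame'],(455,341))
c=np.zeros((max(a.shape[0],341),a.shape[1]+b.shape[1]-120,3),np.uint8)[:, :800]
c[:a.shape[0],:a.shape[1]]=a;b=cv2.resize(b,(c.shape[1]-a.shape[1],260));c[:260,a.shape[1]:]=b
cv2.imwrite('pics/p3.png',c)
E
```

```text
clock: 10.2
tool_pos: [0.4677, -0.227, 0.1238]
tcp_rot: [[-1.0, -0.012, 0.001], [-0.012, 1.0, -0.0], [-0.001, -0.0, -1.0]]
wrist_force: [-0.8, -0.0, -3.7]
width: 0.0557
grasp_force: 25.0
[ 0.46753318 -0.22698546  0.12370365] [[-1.0, -0.012, 0.0], [-0.012, 1.0, -0.0], [-0.0, -0.0, -1.0]]
```

View pics/p3.png

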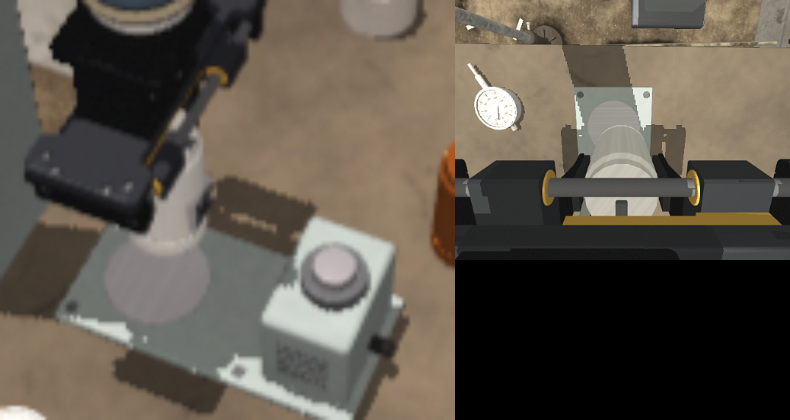

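The cartridge is held upright over the pad with its plate toward the housing, and its rib is visible in the wrist view. I measure its offset in the hand.

```bash
python3 - <<'E'
import pickle
from h import *
fs=pickle.load(open('f3.pkl','rb'));f=fs['wrist'];C=cloud(f)
m=(C[...,2]>.03)&(C[...,2]<.185)&(abs(C[...,0]-.4645)<.04)&(abs(C[...,1]+.227)<.04)
v,u=np.nonzero(m);z=C[m][:,2];print(m.sum(),np.histogram(z,12))
t=m&(C[...,2]>.164)&(C[...,2]<.174)
if t.sum():
    q=C[t][:,:2].astype(np.float32);print(t.sum(),np.median(C[t][:,2]),cv2.minEnclosingCircle(q),q.min(0),q.max(0))
    # rim side with lower x: fit circle r=.025
    from scipy.optimize import least_squares
    h=cv2.convexHull(q)[:,0];h=h[h[:,0]<.46]
    r=least_squares(lambda p:np.hypot(*(h-p).T)-.025,[.466,-.227]);print(r.x,abs(r.fun).max())
    k=t&(f['frame'].max(2)<90)
# scene view: cylinder sides
C=cloud(fs['scene']);m=(C[...,2]>.085)&(C[...,2]<.118)&(abs(C[...,0]-.4645)<.045)&(abs(C[...,1]+.227)<.045)
print('scene',m.sum())
# pad in wrist & reader yaw
C=cloud(f)
E
```

```text
14681 (array([ 198,  258,  287,  335,  379,  589,  895, 1065, 1344, 2482, 6199,
        650]), array([0.07018881, 0.07975634, 0.08932388, 0.09889142, 0.10845895,
       0.11802649, 0.12759403, 0.13716156, 0.1467291 , 0.15629664,
       0.16586417, 0.17543171, 0.18499925]))
6140 0.17038311123600255 ((0.45880234241485596, -0.2270791083574295), 0.03989758715033531) [ 0.44476327 -0.26693183] [ 0.48415458 -0.18734635]
[ 0.46698272 -0.23535251] 0.024130741965127454
scene 132
```

```bash
python3 - <<'E'
import pickle
from h import *
from scipy.optimize import least_squares
fs=pickle.load(open('f3.pkl','rb'));f=fs['wrist'];C=cloud(f)
t=(C[...,2]>.167)&(C[...,2]<.1735)&(abs(C[...,0]-.4675)<.045)&(abs(C[...,1]+.227)<.0262)
q=C[t][:,:2].astype(np.float32);print(t.sum(),q.min(0),q.max(0),np.median(C[t][:,2]))
h=cv2.convexHull(q)[:,0];h=h[h[:,0]<.462];h=h[abs(h[:,1]+.227)<.0255]
r=least_squares(lambda p:np.hypot(*(h-p).T)-.025,[.466,-.227],loss='soft_l1',f_scale=.0005);print(r.x,len(h),np.abs(np.hypot(*(h-r.x).T)-.025).max())
g=f['frame'].max(2);rib=(g<80)&(C[...,2]>.168)&(C[...,2]<.18)&(abs(C[...,1]+.227)<.008)&(C[...,0]<.486)
v,u=np.nonzero(rib);w=C[rib];print('rib',rib.sum(),u.min(),u.max(),v.min(),v.max(),w[:,:2].min(0),w[:,:2].max(0),w[:,1].mean())
# pad lit/shadow region: z .0105-.0145 
p=(C[...,2]>.0105)&(C[...,2]<.016)&(np.hypot(C[...,0]-.464,C[...,1]+.237)<.06);Q=C[p];print('padz',p.sum(),Q[:,:2].min(0),Q[:,:2].max(0))
# side-depth: scene cart bottom
E
```

```text
4951 [ 0.44514084 -0.25072378] [ 0.48415458 -0.20146507] 0.17035459709782158
[ 0.47029036 -0.2260504 ] 19 0.00041446923780933884
rib 291 269 287 323 347 [ 0.46997628 -0.22963032] [ 0.47991245 -0.22230987] -0.22616998578757186
padz 3212 [ 0.41594663 -0.27501134] [ 0.49029988 -0.19415723]
```

```bash
python3 -m handwheel '[[-0.2,0.06,-0.1,0,0,0,0],[-0.2,0.07,-0.12,0,0,0,0],[-0.2,0,0,0.2,0,0,0],[-0.2,0,0,0.2,0,0,0],[-0.2,0,0,0.2,0,0,0],[-0.2,0,0,0.2,0,0,0],[-0.2,0,0,0.1,0,0,0],[-0.2,0,0,0,0,0,0],[-0.2,0,0,0,0,0,0],[-0.2,0,0,0,0,0,0]]'
python3 - <<'E'
import pickle
from h import *
from plant import grab_frame
from scipy.optimize import least_squares
fs={n:grab_frame(n) for n in('wrist','scene')};pickle.dump(fs,open('f4.pkl','wb'))
f=fs['wrist'];C=cloud(f);P=(.464,-.237)
t=(C[...,2]>.121)&(C[...,2]<.129)&(abs(C[...,0]-P[0])<.03)&(abs(C[...,1]-P[1])<.026)
q=C[t][:,:2].astype(np.float32);print(t.sum(),np.median(C[t][:,2]))
h=cv2.convexHull(q)[:,0];h=h[h[:,0]<P[0]-.005]
r=least_squares(lambda p:np.hypot(*(h-p).T)-.025,P,loss='soft_l1',f_scale=.0005);print('cart',r.x,len(h))
p=(C[...,2]>.005)&(C[...,2]<.0175)&(abs(C[...,0]-.43)<.03)&(abs(C[...,1]-P[1])<.07)
Q=C[p];print('plate',p.sum(),Q[:,:2].min(0),Q[:,:2].max(0))
cv2.imwrite('pics/p4.png',np.hstack([f['frame'][100:350,150:420],cv2.resize(fs['scene']['frame'][210:300,200:310],None,fx=2.778,fy=2.778)]))
E
```

```text
clock: 11.6
tool_pos: [0.4614, -0.238, 0.0789]
tcp_rot: [[-1.0, -0.012, 0.001], [-0.012, 1.0, -0.0], [-0.001, -0.0, -1.0]]
wrist_force: [0.3, -1.0, -3.1]
width: 0.0554
grasp_force: 25.0
5078 0.12549356541476214
cart [ 0.46406588 -0.23714985] 21
plate 9180 [ 0.40836984 -0.29303876] [ 0.45998891 -0.18234737]
```

View pics/p4.png

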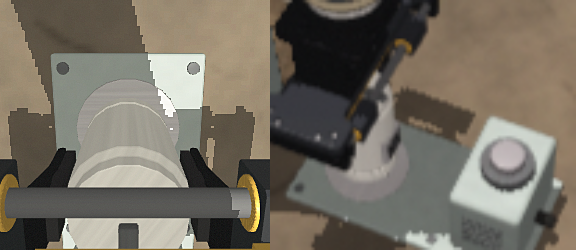

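The cartridge is centred over the pad (0.4641, -0.2371 against about 0.4636, -0.2372). I lower it gently.

```bash
python3 -m handwheel '[[-0.2,0,0,0.08,0,0,0],[-0.2,0,0,0.06,0,0,0],[-0.2,0,0,0.04,0,0,0],[-0.2,0,0,0.03,0,0,0],[-0.2,0,0,0.02,0,0,0],[-0.2,0,0,0.02,0,0,0],[-0.2,0,0,0.01,0,0,0],[-0.2,0,0,0,0,0,0],[-0.2,0,0,0,0,0,0],[-0.2,0,0,0,0,0,0]]'
```

```text
clock: 12.95
tool_pos: [0.4612, -0.238, 0.0656]
tcp_rot: [[-1.0, -0.013, 0.0], [-0.013, 1.0, -0.0], [-0.0, -0.0, -1.0]]
wrist_force: [-1.1, 0.3, -3.7]
width: 0.0556
grasp_force: 25.0
```

```bash
python3 -m handwheel '[[-0.2,0,0,0.01,0,0,0],[-0.2,0,0,0.01,0,0,0],[-0.2,0,0,0.01,0,0,0],[-0.2,0,0,0,0,0,0],[-0.2,0,0,0,0,0,0],[-0.2,0,0,0,0,0,0],[-0.2,0,0,0,0,0,0],[-0.2,0,0,0,0,0,0],[-0.2,0,0,0,0,0,0],[-0.2,0,0,0,0,0,0]]'
```

```text
clock: 14.2
tool_pos: [0.4615, -0.238, 0.0656]
tcp_rot: [[-1.0, -0.013, 0.0], [-0.013, 1.0, -0.001], [-0.0, -0.001, -1.0]]
wrist_force: [-4.0, -0.2, 11.0]
width: 0.0557
grasp_force: 25.0
```

Contact is made (+11 N). I release, rise and check.

```bash
python3 -m handwheel '[[-0.2,0,0,-0.01,0,0,0],[0.35,0,0,0,0,0,0],[0.5,0,0,0,0,0,0],[1,0,0,0,0,0,0],[1,0,0,0,0,0,0],[1,0,0,0,0,0,0],[1,0,0,-0.1,0,0,0],[1,0,0,-0.2,0,0,0],[1,0,0,-0.4,0,0,0],[1,0,0,-0.4,0,0,0]]'
python3 -m handwheel '[[1,0,0,-0.5,0,0,0],[1,0,0,-0.5,0,0,0],[1,0,0,-0.5,0,0,0],[1,0,0,-0.4,0,0,0],[1,0,0,0,0,0,0],[-1,0,0,0,0,0,0],[-1,0,0,0,0,0,0],[-1,0,0,0,0,0,0],[-1,0,0,0,0,0,0],[-1,0,0,0,0,0,0]]'
python3 - <<'E'
import pickle
from h import *
from plant import grab_frame
from scipy.optimize import least_squares
f=grab_frame('wrist');pickle.dump(f,open('w5.pkl','wb'));C=cloud(f);P=np.array((.4638,-.237))
t=(C[...,2]>.108)&(C[...,2]<.122)&(np.hypot(C[...,0]-P[0],C[...,1]-P[1])<.04)
q=C[t][:,:2].astype(np.float32);c,rad=cv2.minEnclosingCircle(q);print(t.sum(),np.median(C[t][:,2]),c,rad)
k=t&(f['frame'].max(2)<90)&(C[...,2]>.114);r=C[k][:,:2];l=cv2.fitLine(r.astype(np.float32),cv2.DIST_L2,0,.01,.01).ravel();print('rib',k.sum(),l,r.min(0),r.max(0))
for lo,hi in((.086,.096),(.107,.118)):
    m=(C[...,2]>lo)&(C[...,2]<hi)&(abs(C[...,0]-.596)<.06)&(abs(C[...,1]+.236)<.06);print(m.sum(),cv2.minAreaRect(C[m][:,:2].astype(np.float32)*1000) if m.sum()>9 else '')
cv2.imwrite('pics/p5.png',f['frame'])
E
```

```text
clock: 15.45
tool_pos: [0.4615, -0.2379, 0.1214]
tcp_rot: [[-1.0, -0.013, 0.001], [-0.013, 1.0, -0.0], [-0.001, -0.0, -1.0]]
wrist_force: [0.2, 0.1, 0.8]
width: 0.0869
grasp_force: 0.0
clock: 16.7
tool_pos: [0.4611, -0.2379, 0.2144]
tcp_rot: [[-1.0, -0.013, -0.0], [-0.013, 1.0, 0.0], [0.0, 0.0, -1.0]]
wrist_force: [1.1, -0.4, -0.7]
width: 0.0451
grasp_force: 0.0
2652 0.11217747902831088 (0.46405094861984253, -0.23776894807815552) 0.02511497400701046
rib 246 [ 0.9998631   0.01654614  0.47573265 -0.23740399] [ 0.46437231 -0.24089813] [ 0.48831308 -0.23391937]
1696 ((594.845458984375, -235.67349243164062), (38.92902374267578, 91.31475067138672), 0.33849483728408813)
313 ((589.8306274414062, -235.43603515625), (27.915117263793945, 12.146646499633789), 88.91837310791016)
```

View pics/p5.png

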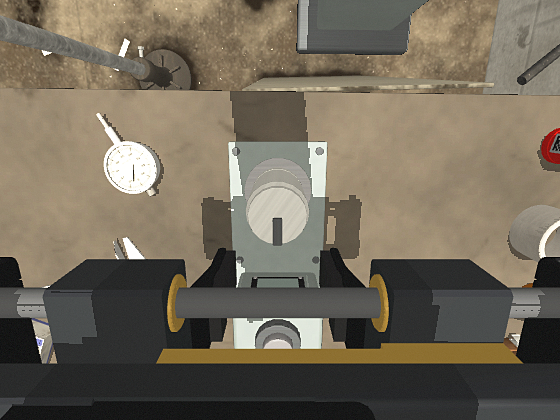

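The cartridge stands on the pad at (0.464, -0.238), top at 0.112, with its rib at 0.017 rad against the reader's ~0.01. Next I shut the fingers over the button.

```bash
python3 -m handwheel '[[-1,-0.5,0,0,0,0,0],[-1,-0.8,0.05,0,0,0,0],[-1,-0.8,0,0,0,0,0],[-1,-0.5,0,0,0,0,0],[-1,-0.15,0,0,0,0,0],[-1,0,0,0.4,0,0,0],[-1,0,0,0.5,0,0,0],[-1,0,0,0.5,0,0,0],[-1,0,0,0.3,0,0,0],[-1,0,0,0.1,0,0,0]]'
```

```text
clock: 18.0
tool_pos: [0.5978, -0.2339, 0.1233]
tcp_rot: [[-1.0, -0.012, -0.002], [-0.012, 1.0, 0.0], [0.002, 0.0, -1.0]]
wrist_force: [-0.8, -0.1, 0.3]
width: 0.0007
grasp_force: 0.0
```

```bash
python3 -m handwheel '[[-1,0,0,0.1,0,0,0],[-1,0,0,0.1,0,0,0],[-1,0,0,0.05,0,0,0],[-1,0,0,0.05,0,0,0],[-1,0,0,0.03,0,0,0],[-1,0,0,0.03,0,0,0],[-1,0,0,0,0,0,0],[-1,0,0,0,0,0,0],[-1,0,0,0,0,0,0],[-1,0,0,0,0,0,0]]'
```

```text
clock: 19.25
tool_pos: [0.5988, -0.2338, 0.1067]
tcp_rot: [[-1.0, -0.012, 0.001], [-0.012, 1.0, -0.0], [-0.001, -0.0, -1.0]]
wrist_force: [-1.2, -0.5, 4.0]
width: 0.0005
grasp_force: 1.9
```

Force is 4 N. I go slightly further until the stop shows.

```bash
python3 -m handwheel '[[-1,0,0,0.02,0,0,0],[-1,0,0,0.02,0,0,0],[-1,0,0,0.01,0,0,0],[-1,0,0,0,0,0,0],[-1,0,0,0,0,0,0],[-1,0,0,0,0,0,0],[-1,0,0,0,0,0,0],[-1,0,0,0,0,0,0],[-1,0,0,0,0,0,0],[-1,0,0,0,0,0,0]]'
```

```text
clock: 20.5
tool_pos: [0.5989, -0.2337, 0.1063]
tcp_rot: [[-1.0, -0.012, 0.0], [-0.012, 1.0, -0.001], [-0.0, -0.001, -1.0]]
wrist_force: [-4.6, -0.4, 13.3]
width: 0.0004
grasp_force: 7.3
```

The button is bottomed (13 N, tip at 0.106). I rise and verify.

```bash
python3 -m handwheel '[[-1,0,0,-0.1,0,0,0],[-1,0,0,-0.3,0,0,0],[-1,0,0,-0.4,0,0,0],[-1,0,0,-0.4,0,0,0],[-1,0,0,-0.4,0,0,0],[-1,0,0,-0.4,0,0,0],[-1,0,0,-0.2,0,0,0],[-1,0,0,0,0,0,0],[-1,0,0,0,0,0,0],[-1,0,0,0,0,0,0]]'
python3 - <<'E'
from h import *
from plant import grab_frame
f=grab_frame('wrist');C=cloud(f);P=(.464,-.237)
t=(C[...,2]>.108)&(C[...,2]<.122)&(np.hypot(C[...,0]-P[0],C[...,1]-P[1])<.04)
c,rad=cv2.minEnclosingCircle(C[t][:,:2].astype(np.float32));print(t.sum(),np.median(C[t][:,2]),c,rad)
k=t&(f['frame'].max(2)<90)&(C[...,2]>.114);r=C[k][:,:2];print('rib',k.sum(),cv2.fitLine(r.astype(np.float32),cv2.DIST_L2,0,.01,.01).ravel())
b=(np.hypot(C[...,0]-.599,C[...,1]+.2355)<.012)&(C[...,2]<.13);print('button z',b.sum(),np.median(C[b][:,2]))
E
```

```text
clock: 21.75
tool_pos: [0.5981, -0.2338, 0.2132]
tcp_rot: [[-1.0, -0.013, -0.001], [-0.013, 1.0, 0.0], [0.001, 0.0, -1.0]]
wrist_force: [0.3, 0.2, 0.3]
width: 0.0005
grasp_force: 0.0
4026 0.11220120554846338 (0.4642404019832611, -0.23758184909820557) 0.02506599761545658
rib 258 [ 0.99968475  0.02510818  0.4768409  -0.23762983]
button z 617 0.11219077096767388
```

```bash
python3 -c "
from plant import arm
print(arm.job_done())"
```

```text
the job is handed in; nothing more can be done
None
```

The job is handed in, with no verdict returned: the cartridge stands on the pad within about 1 mm of its centre, its code facing the window to about 0.015 rad, and the scan button was pressed to its stop and is back up at 112 mm.

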